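Find and open the pivoting access cover on a dental bench spine

ROBOT

A 7-joint arm with a two-finger parallel gripper is mounted at the origin on the work surface. World frame = base frame: x ahead of the robot, y to its left, z up, the work surface at z = 0. Lengths are in m, angles in rad, forces in N, time in s.
With the tool pointing down it reaches from about 0.4 to 0.9 m from the base axis. Payload 5.6 kg.
Tool frame: the origin (TCP) lies between the finger pads; the fingertips stand 19 mm ahead of it and the grasp point (between the pads) is the TCP; z points along the fingers, y is the line along which they close (so a half turn about z gives the same grasp; the last joint's range is limited). The gripper opens to 92 mm and grips with 3 to 60 N. Pads are 20 mm wide; open, the fingers measure 128 mm over their backs; the gripper's body (75 mm by 189 mm) begins 69 mm behind the grasp point.
Start: joints at [-0.043, 0.468, -0.012, 1.603, 0.006, 1.071, -0.056], TCP at [0.65, -0, 0.234] pointing down, gripper open.
Joint ranges: [-2.53, 2.53], [-0.31, 2.02], [-1.57, 1.55], [0.28, 2.44], [-1.29, 4.43], [0.15, 1.84], [-2.92, 2.92]. Speed limits (rad/s): [2.57, 2.57, 3.14, 3.14, 3.14, 3.14, 3.14].

INTERFACE

Orientations are given as a rotation vector (axis times angle).
In Python, from bench import robot gives the robot as it stands. Calls block until the motion is done:
- robot.goto(position, orientation): joint-space move of the TCP to a pose.
- robot.move_linear(position, rotation=None, velocity=0.15, stop_force=None): straight line of the TCP; rotation=None keeps the orientation; velocity is the mean speed in m/s. With stop_force (N) it stops when the force on the tool has changed by that much, and returns True; else False.
- robot.set_joints(angles): joint-space move.
- robot.ungrasp() and robot.grasp(squeeze=None): open the fingers fully, or close them until they stop; squeeze is the grip in N (None keeps the last).
- robot.sleep(seconds).
- robot.ik(position, orientation): joint angles nearest the present ones, or None.
- robot.get_state(): the state.
- robot.capture(name): name is "scene" or "side" or "wrist"; returns the picture (400x640x3 uint8, blue, green, red); there is no depth.
- robot.get_calibration(name): a dict with "fov_y" (degrees; the focal length in pixels is half the picture's height over the tangent of half this angle, whatever the lens; pixels are square), "cx", "cy" (the principal point, pixels), "view" (4x4, takes a point from world to camera coordinates). Camera axes: x right, y down, z forward; pixel columns grow to the right and rows downward; lengths in m; the calibration is good to about 2 mm. The wrist camera is an equidistant fisheye: a pixel r from the principal point sees the ray r / f radians off the axis. A picture is of the moment at which its call begins: read the wrist's pose just before it. get_calibration takes no time and is no camera call; for the wrist camera it gives the pose at the moment of the call.
A pose or a line that the arm cannot do raises robot.Unreachable and nothing moves.
- robot.finish_job(): hands the job in; it is judged then, once.
The state is a dict: "t": time; "joint_pos": joint angles; "joint_vel": joint speeds; "joint_efforts": joint torques, N m; "tcp_pos": TCP position; "eef_rot": TCP orientation; "wrist_force": force on the tool from outside, world axes, zero at the start; "moment": the same for the moment, N m; "width": finger opening in m; "grip_force": force on a finger pad.
Only numpy, scipy, OpenCV 4.12 (cv2) and the standard library are available. Lean on these libraries where they do the work, as an engineer would, in place of code of your own. Each camera call takes 0.05 s, during which the arm holds its last target. There are 200 camera calls.

TASK

One of the four identical flush covers on top of the bench's service spine is a pivoting access cover over the air valve; the others are fixed. Press down on the front edge (the robot's side) of one cover after another with the fingertips until you find the one that rocks, then push that one down until it tips over and stays fully open. Pick nothing up, and leave the stone cast, jar, instrument tray and mouse where they stand.

Things in the scene. Friction and masses are not known exactly. Their poses are not given: they have to be found in the camera images.
- spine: White sheet-metal service spine on the bench, fixed, 232 mm deep, 500 long, 110 high, yawed up to 17 degrees. Origin: on the bench under the middle of the row of four covers; x to its rear (away from the robot), y along its length (robot's left), z up. The covers fill its flat top from x = -75 to 75 mm; a ledge with small things on it runs from x = 75 to 155 mm. Sockets on the front wall.
- cover_1 (a point): Centre of the top face of the rightmost cover (y = -180 mm on the spine), 110 mm above the bench; axes as the spine. All four covers look alike: grey, 110 mm in x by 90 in y, flush with the white top, 3 mm gap round them. Three are rigidly fixed and do not give. One, in any of the four places, pivots on a pin along y under its middle, 16 mm below its top: see hatch.
- cover_2 (a point): Centre of the top face of the second cover from the right (y = -60 mm on the spine). Else as cover_1. The pivoting cover moves only if pressed in its front half (x below 0, the robot's side), which goes down into the spine while the rear half rises; pressed further back it feels as firm as a fixed one.
- cover_3 (a point): Centre of the top face of the third cover from the right (y = 60 mm on the spine). Else as cover_1. Pressed 38 mm in front of its centre, the pivoting cover yields to about 1 N, so any firm resistance means a fixed cover.
- cover_4 (a point): Centre of the top face of the leftmost cover (y = 180 mm on the spine). Else as cover_1.
- hatch (a joint): Angle (rad) of the cover that pivots: 0 shut and flush, growing as its front edge goes down; 1.1 fully open, at its stop. Let go below 0.45 it falls shut; past 0.65 its weight tips it on to the stop and it stays. A fingertip 38 mm in front of the centre tips it over 15 to 25 mm below the top (clear to 50 mm, 96 mm wide). Open, its rear edge stands 40 mm above the top, 11 mm behind the centre.
- stone_cast: Yellow dental stone cast of a row of teeth, 50 by 62 mm, 38 mm high, loose on the spine's ledge. Origin in the middle of its underside. Leave alone.
- jar: Small closed jar, 46 mm across, 58 mm high, loose on the spine's ledge. Origin in the middle of its underside. Leave alone.
- tray: Steel instrument tray with four instruments fixed in it, 110 by 180 mm, 22 mm high, loose on the bench in front of the spine. Origin in the middle of its underside. Leave alone.
- mouse: Black computer mouse, 106 by 60 mm, 35 mm high, loose on the bench in front of the spine. Origin in the middle of its underside. Leave alone.

How it is judged:
On the way, in this order (a step that is already met when the one before it is completed fails the run):
1. the pivoting cover is pressed and rocks (value of joint hatch above 0.08 rad).
2. it is pushed over to fully open (value of joint hatch above 1 rad), for 0.2 s.
At the end, for the whole second after the job is handed in: The pivoting cover stands open at its stop (beyond 1.0 of its 1.1 rad) and stays there; the cast, jar, tray and mouse are within 20 mm of where they started (value of joint hatch above 1 rad and distance of each of stone_cast, jar, tray, mouse from where it was at the start of the episode below 0.02 m); the robot touches nothing.
It fails at once if the stone cast, jar, tray or mouse is lifted, carried or shoved more than 20 mm (distance of any of stone_cast, jar, tray, mouse from where it was at the start of the episode above 0.02 m).
It fails at once if the stone cast or jar is tipped over (angle between any of stone_cast, jar's own z axis and vertical above 0.5 rad).
It also fails if it takes over 48 s, if anything falls off the work surface, if the arm or the gripper's body presses on something with over 40 N, if the wrist force passes 120 N, or if a joint passes its speed limit or range.

## Working session

There is one attempt and no reset: what is moved stays moved. The work goes in short steps, each a Python script; the robot and the scene stay as the last script left them, time stands still between calls to the robot, and variables do not carry over. Pictures are saved under pics/ and viewed, at most 10 in all, crops included, and the job is handed in when it is done.

```bash
mkdir -p pics; python3 - <<'E'
from bench import robot
import cv2
for n in ("scene","side"):
    im=robot.capture(n); cv2.imwrite(f"pics/{n}0.png",im)
    c=robot.get_calibration(n); print(n,c)
E
```

```text
scene {'fov_y': 43.054831696035166, 'cx': 317.6688726901716, 'cy': 207.70321883842635, 'view': array([[ 0.83404469,  0.55128358, -0.02135111, -0.4655035 ],
       [ 0.30969616, -0.49986981, -0.80883772, -0.08791009],
       [-0.45657173,  0.66799445, -0.58764417,  1.38354929],
       [ 0.        ,  0.        ,  0.        ,  1.        ]])}
side {'fov_y': 53.25340448034016, 'cx': 313.12878187238783, 'cy': 194.17546985758273, 'view': array([[-0.96396436, -0.26567607,  0.01374563,  0.5600626 ],
       [-0.21045579,  0.72996177, -0.65028008,  0.16741759],
       [ 0.16273007, -0.62973967, -0.75957019,  0.8760233 ],
       [ 0.        ,  0.        ,  0.        ,  1.        ]])}
```

View pics/scene0.png

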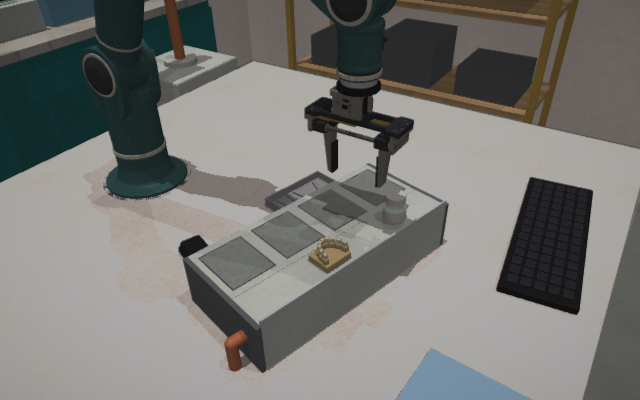

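View pics/side0.png

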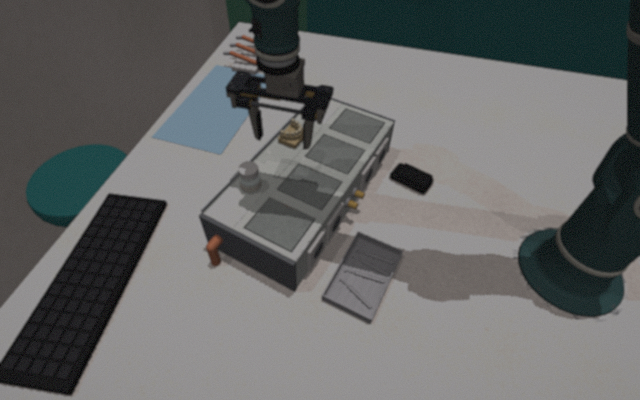

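Both views show the spine with its four grey covers. In the scene view their centres are at about (237,262), (288,233), (333,207) and (372,187), running from -y to +y. In the side view cover_4 is nearest, at (279,225), and the others are at (310,185), (336,154) and (361,125). The cast and jar stand on the rear ledge. The tray and mouse are in front.

```bash
cat > h.py <<'E'
import numpy as np, cv2
def ray_plane(c,uv,z=0.11,h=400):
    f=h/2/np.tan(np.radians(c["fov_y"])/2); V=np.array(c["view"]); R=V[:3,:3]; o=-R.T@V[:3,3]
    d=R.T@np.array([(uv[0]-c["cx"])/f,(uv[1]-c["cy"])/f,1]); return o+d*(z-o[2])/d[2]
E
python3 - <<'E'
from bench import robot
from h import *
seeds={"scene":[(237,262),(288,233),(333,207),(372,187)],"side":[(361,125),(336,154),(310,188),(279,225)]}
for n,S in seeds.items():
    im=cv2.imread(f"pics/{n}0.png"); c=robot.get_calibration(n); g=cv2.cvtColor(im,6)
    for i,s in enumerate(S):
        loc=int(np.median(g[s[1]-3:s[1]+4,s[0]-3:s[0]+4]))
        m=cv2.inRange(g,loc-22,loc+22); m=cv2.morphologyEx(m,cv2.MORPH_OPEN,np.ones((3,3)))
        _,L,st,ce=cv2.connectedComponentsWithStats(m,connectivity=4)
        l=L[s[1],s[0]]; 
        if l==0: print(n,i+1,"none",ray_plane(c,s)[:2].round(3)); continue
        ct=max(cv2.findContours((L==l).astype('uint8'),0,1)[0],key=cv2.contourArea)
        w=np.array([ray_plane(c,p[0])[:2]*1000 for p in ct],np.float32)
        r=cv2.minAreaRect(w); print(n,i+1,loc,st[l,4],np.round(r[0]),np.round(r[1]),round(r[2],1),"seed",(ray_plane(c,s)[:2]*1000).round())
E
```

```text
scene 1 111 2015 [ 527. -220.] [ 93. 114.] 75.9 seed [ 532. -223.]
scene 2 115 1617 [ 558. -104.] [ 93. 114.] 75.4 seed [ 561. -105.]
scene 3 76 824 [596.  23.] [ 67. 120.] 75.4 seed [590.  14.]
scene 4 114 2541 [623.  91.] [176. 265.] 83.9 seed [623. 123.]
side 1 97 1143 [ 528. -221.] [ 98. 118.] 75.4 seed [ 518. -224.]
side 2 102 1459 [ 560. -105.] [102. 123.] 75.8 seed [ 554. -102.]
side 3 68 1064 [593.  24.] [ 70. 121.] 74.8 seed [585.  19.]
side 4 102 3433 [645.  81.] [175. 227.] 76.0 seed [618. 132.]
```

```bash
python3 - <<'E'
from bench import robot
from h import *
from scipy.spatial.transform import Rotation as Ro
yw=np.array([.254,.967]); yw/=np.linalg.norm(yw); xw=np.array([yw[1],-yw[0]]); O=np.array([.5737,-.0465])
s=robot.get_state(); R0=Ro.from_rotvec(s["eef_rot"]).as_matrix(); print("start y axis",R0[:,1].round(2))
y=np.r_[yw,0]*np.sign(R0[:2,1]@yw); z=np.array([0,0,-1.]); rot=Ro.from_matrix(np.c_[np.cross(y,z),y,z]).as_rotvec()
P=lambda i,h:np.r_[O+xw*-.038+yw*(-.300+.120*i),.11+.019+h]
robot.grasp(3)
for i in (4,3,2,1):
    robot.goto(P(i,.04),rot)
    robot.move_linear(P(i,.012))
    hit=robot.move_linear(P(i,-.008),velocity=.03,stop_force=5)
    s=robot.get_state(); print(i,hit,"tip h mm",round((s["tcp_pos"][2]-.129)*1e3,1),s["wrist_force"].round(1) if hasattr(s["wrist_force"],"round") else s["wrist_force"],round(s["t"],1))
    if not hit and s["tcp_pos"][2]-.129<-.005:
        print("push",robot.move_linear(P(i,-.03),velocity=.04,stop_force=20)); robot.sleep(.5)
        s=robot.get_state(); print("tip",round((s["tcp_pos"][2]-.129)*1e3,1),s["wrist_force"],s["t"])
        cv2.imwrite("pics/after.png",robot.capture("scene"))
        break
    robot.move_linear(P(i,.04))
E
```

```text
start y axis [ 1. -0. -0.]
4 False tip h mm -8.0 [-0.4  0.2 -0.2] 3.5
push False
tip -29.9 [0.26690753 0.7358538  0.08253927] 4.6833
```

```bash
python3 - <<'E'
from bench import robot
import numpy as np,cv2
p=np.array(robot.get_state()["tcp_pos"]); p[2]=.25; robot.move_linear(p)
p[0]-=.12; p[2]=.30; robot.move_linear(p); robot.sleep(.5)
a=robot.capture("scene"); b=robot.capture("side")
cv2.imwrite("pics/end.png",np.hstack([cv2.resize(a[120:360,160:460],(400,320)),cv2.resize(b[60:340,180:460],(320,320))]))
print(robot.get_state()["t"])
E
```

```text
7.5083
```

View pics/end.png

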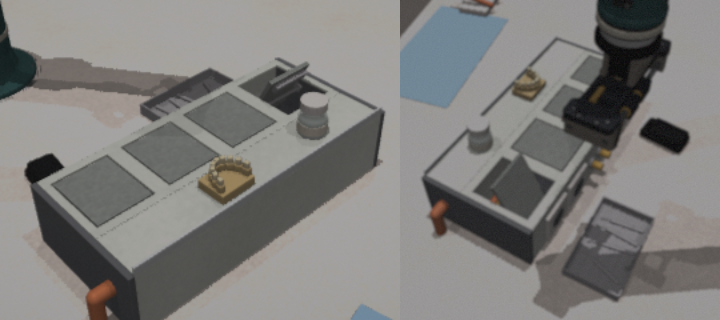

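Cover_4 stands steeply open, at about (285,85) in the left crop and (515,185) in the right. The cast, jar, tray and mouse look undisturbed and the gripper is clear, so I'm handing in.

```bash
python3 -c "
from bench import robot
print(robot.finish_job())"
```

```text
the job is handed in; nothing more can be done
None
```

Cover_4 (the leftmost) was the pivoting one: it gave at the first press and I pushed it over; in the last pictures it stands open with the cast, jar, tray and mouse undisturbed, and I handed the job in about 7.5 s into the 48 s limit (no verdict was returned).

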